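Hang the tray spreaders on the drying hook, widest first

ROBOT

A 6-joint arm with a two-finger parallel gripper is mounted at the origin on the work surface. World frame = base frame: x ahead of the robot, y to its left, z up, the work surface at z = 0. Lengths are in mm, angles in rad, forces in N, time in s.
With the tool pointing down it reaches from about 350 to 875 mm from the base axis. Payload 15.5 kg.
Tool frame: the origin (TCP) lies midway between the tips of the shut fingers; the grasp point (between the pads) lies env.grip_point_offset behind it (env.grip_point_offset is the distance from the TCP to the grasp point, in mm); z points along the fingers, x is the direction in which the jaws open and shut, and the axes are right-handed (so a half turn about z gives the same grasp; the last joint's range is limited). The gripper opens to 85 mm and grips with 20 to 120 N. Pads are 22 mm wide; open, the fingers measure 114 mm over their backs; the gripper's body (76 mm by 85 mm) begins 54 mm behind the grasp point. The pads swing forward as they close: fully open they stand 13 mm farther back than shut.
Start: joints at [1.079, 0.494, 1.345, -0, 1.302, -0.096], TCP at [240.962, 576.683, 231.277] pointing down, gripper open.
Joint ranges: [-2.91, 2.91], [-0.82, 2.16], [0.22, 2.67], [-1.22, 4.37], [0.12, 2.79], [-3.08, 3.08]. Speed limits (rad/s): [1.89, 1.89, 2.57, 3.01, 3.01, 3.01].

INTERFACE

Orientations are given as a unit quaternion [x, y, z, w].
In Python, from station import env, snapshot, sign_off gives the robot as it stands. The module is installed in compiled form; this text tells all that it offers.
- The arm moves only by the tool play_rows, never from a script. Its argument "moves" is a list of rows, each a list of 2 entries, a list of its own where there are three numbers: the shift along the tool's x, y, z in mm, then the turn, a rotation vector about the tool's x, y, z in rad. In form: [[[dx, dy, dz], [wx, wy, wz]], ...]. A call has 1 to 12 rows; each row is the pose to reach, as a shift and turn from the pose commanded when the call began, along the tool's axes at that moment; what a row does not reach only later rows make up. A row lasts 1/12 s, in which the tool goes at most 41.7 mm and 7.16 degrees, less where a joint would pass 70% of its speed; a pose out of reach is approached as far as the arm can. A call with a gripper value outside its range is refused whole. "gripper" is the closure, from 0 (fully open) to 1 (shut), set as the call begins (left out, the last holds). The fingers move at their own pace and stop on an object; "newtons" is the grip in N (left out, the last holds). Time passes only in rows, so rows that repeat a pose let the fingers close. It gives the time, the measured TCP pose, the force and the opening at its end, in the units of the state.
- env.sense(): the state, without advancing time (a new reading comes with each control period).
- snapshot(name): name is "scene" or "top"; returns a dict with "color" (480x640x3 uint8, red, green, blue), "z_map" (480x640 float32, mm along the optical axis (not along the pixel's ray), 0 where there is no reading), "camera_matrix" (3x3 intrinsics, pixels), "xyz" and "rotation" of the camera in the world. Camera axes: x right, y down, z forward; pixel columns grow to the right and rows downward; lengths in mm; the calibration is good to about 2 mm. A picture is of the moment at which its call begins.
- sign_off(): hands the job in, once; it reports no verdict.
The state is a dict: "time": time; "qpos": joint angles; "qvel": joint speeds; "tau": joint torques, N m; "tcp_pos": TCP position; "tcp_rot": TCP orientation; "wrist_force": force on the tool from outside, world axes, zero at the start; "ft_torque": the same for the moment, N m; "opening": finger opening in mm.
Only numpy, scipy, OpenCV 4.12 (cv2) and the standard library are available. Lean on these libraries where they do the work, as an engineer would, in place of code of your own. Each camera call takes 0.05 s, during which the arm holds its last target.

TASK

Hang the two flat tray spreaders from the dark rack on the hook by the windows in their handles, the wide one first so that it hangs behind, then the narrow one in front of it. Let go of each so that it hangs straight and still, and leave the toothed rake standing in the rack.

Things in the scene. Friction and masses are not known exactly. Their poses are not given: they have to be found in the camera images.
- wide_grip (a point): Wide flat white plastic spreader, 10 mm thick, 212 high, upright in the rack; straight blade 170 wide, 60 high. Above it a pointed window, open through the plate: 48 wide, sill 86, eaves 127, peak 156 mm above the blade's foot. On top a grip, 26 wide (y), 12 thick, 162-212 mm up. Point: grip centre, 187 mm up. x through the plate, y along the blade, z up. 0.26 kg. Hung: point 39 mm above prong axis.
- narrow_grip (a point): As the wide spreader in everything (10 mm white plate, 212 mm high, same window, same grip 26 mm wide), but its blade is only 100 mm wide; 0.18 kg. Point: centre of its grip, 187 mm above the blade's foot. x through the plate's thickness (the way the window is open), y along the blade, z up. Hung: point 39 mm above prong axis.
- hook_mid (a point): Middle of the hook's level round steel prong (10 mm thick), on its axis, 200 mm above the table. x along the prong from free tip to post, y across, z up. The level part runs from -65 mm to the post's face at +68 mm; the free tip bends up, ending at -83 mm, its top 17 mm above the axis. Post 30 mm wide, top 12 mm above the axis. Fixed on a dark steel foot, left or right of the robot.
- rake: Bystander: white toothed rake 130 mm wide, 191 high, wooden T-bar on top, no window; stays in the rack. Origin: middle of its tooth tips; y along the teeth, z up. The fixed dark rack (base 230 x 110 mm) has three slots 65 mm apart: rake and spreaders stand in them parallel, in any order, feet 15 mm above the table. Slot posts end 75 mm up; tools pull straight up. Rack on one side of the robot, hook on the other.
Not all that is in view belongs to the job. Leave any purple or turquoise look-alike of the part that bears narrow_grip alone.

How it is judged (in metres and radians):
On the way, in this order (a step that is already met when the one before it is completed fails the run):
1. the wide spreader hangs on the prong, let go and still (x of wide_grip in the frame of hook_mid between -0.075 and 0.075 m and y of wide_grip in the frame of hook_mid between -0.02 and 0.02 m and z of wide_grip in the frame of hook_mid between 0.025 and 0.05 m and angle between wide_grip's own z axis and vertical below 0.2 rad and contact force between the fingers and wide below 0.1 N and linear speed of wide below 0.05 m/s), for 0.3 s.
2. the narrow spreader hangs on the prong in front of it, let go and still (all of step 1 and x of narrow_grip in the frame of hook_mid between -0.075 and 0.075 m and y of narrow_grip in the frame of hook_mid between -0.02 and 0.02 m and z of narrow_grip in the frame of hook_mid between 0.025 and 0.05 m and angle between narrow_grip's own z axis and vertical below 0.2 rad and contact force between the fingers and narrow below 0.1 N and linear speed of narrow below 0.05 m/s), for 0.3 s.
At the end, for the whole second after the job is handed in: Both spreaders hang by their windows on the prong, wide one behind, let go and still, upright within 11 degrees, grips within 20 mm sideways of the prong, 75 mm either way along it from its middle and 25 to 50 mm above its axis; rake moved under 30 mm, tipped under 15 degrees (all of step 2); the robot touches nothing.
It fails at once if the rake is knocked, lifted or tipped (moved over 30 mm or tilted over 15 degrees) (distance of rake from where it was at the start of the episode above 0.03 m or angle between rake's own z axis and vertical above 0.26 rad).
It also fails if it takes over 72 s, if anything falls off the work surface, if the arm or the gripper's body presses on something with over 40 N, if the wrist force passes 120 N, or if a joint passes its speed limit or range.

## Working session

There is one attempt and no reset: what is moved stays moved. The work goes in short steps, Python scripts to look and compute and a tool call to move; the robot and the scene stay as the last step left them, time stands still between calls to the robot, and variables do not carry over. Pictures are saved under pics/ and viewed, and the job is handed in when it is done.

Besides the shell and the picture viewer there is one more tool, called as name(argument=value, ...), one argument or row to a line, values as JSON. play_rows: Moves the arm, as the interface text tells. Its arguments: {"type":"object","properties":{"moves":{"type":"array"},"gripper":{"type":"number"},"newtons":{"type":"number"}},"required":["moves"]}

```bash
mkdir -p pics; cat > h.py <<'E'
from station import env, snapshot, sign_off
import numpy as np, cv2, pickle
from scipy.spatial.transform import Rotation as R
def snap(name,fn):
    s=snapshot(name); cv2.imwrite(f'pics/{fn}.png',s['color'][:,:,::-1]); pickle.dump(s,open(f'{fn}.pkl','wb')); return s
def world(s):
    K=s['camera_matrix']; z=s['z_map']; v,u=np.mgrid[:480,:640]
    p=np.stack([(u-K[0,2])/K[0,0]*z,(v-K[1,2])/K[1,1]*z,z],-1)
    r=np.array(s['rotation']); r=r if r.shape==(3,3) else R.from_quat(r).as_matrix()
    return p@r.T+np.array(s['xyz'])
E
python3 - <<'E'
from h import *
for n in('scene','top'):
    s=snap(n,n+'0'); print(n,s['camera_matrix'].tolist(),s['xyz'],s['rotation'])
print(env.sense(), env.grip_point_offset)
E
```

```text
scene [[463.38222038907713, 0.0, 320.7953950987447], [0.0, 463.38222038907713, 243.95140163058431], [0.0, 0.0, 1.0]] [1162.72000739  375.14259565  812.13022505] [ 0.48515145  0.77509354 -0.33888261 -0.22139705]
top [[539.6841092966478, 0.0, 329.472244414864], [0.0, 539.6841092966478, 242.39705713109566], [0.0, 0.0, 1.0]] [ 278.37214246   51.50171361 1477.96575298] [ 0.70927204 -0.70127669  0.05794303 -0.04227034]
{'time': 0.1, 'qpos': array([ 1.07952735e+00,  4.94140748e-01,  1.34607641e+00, -1.57978021e-05,
        1.30247821e+00, -9.54924847e-02]), 'qvel': array([ 0.00037945, -0.00035103, -0.00151917,  0.0003026 ,  0.00133203,
       -0.00119121]), 'tau': array([ 2.75229766e-03, -8.83597255e+01, -3.84566545e+01,  9.07966933e-05,
        5.44344366e-03, -2.01197719e-05]), 'tcp_pos': array([240.79784433, 576.40180268, 230.74516865]), 'tcp_rot': array([ 8.32322196e-01,  5.54291852e-01, -4.82360217e-04,  2.67176526e-04]), 'wrist_force': array([ 0.46547676, -1.27132891,  0.1553857 ]), 'ft_torque': array([ 0.03609309,  0.0132524 , -0.03759992]), 'opening': 85.34153595944574} 18.700000000000003
```

View pics/scene0.png

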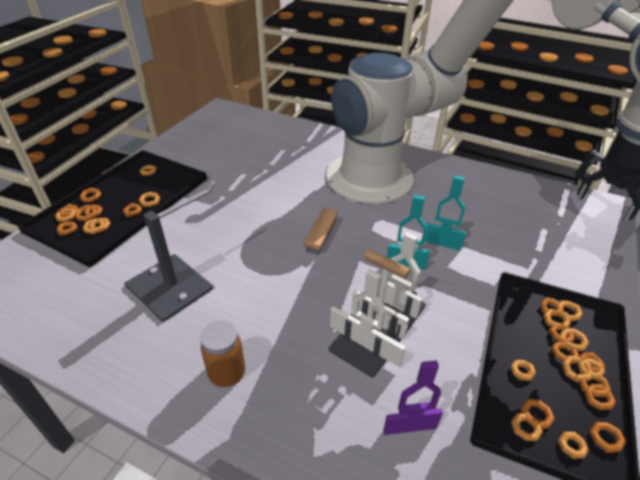

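View pics/top0.png

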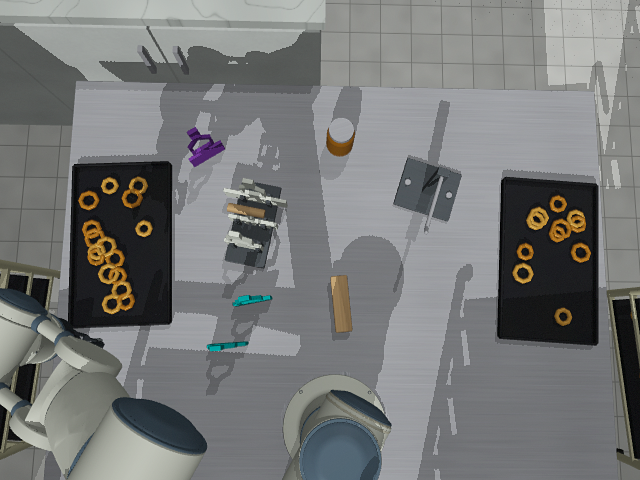

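The scene view has the rack at about (375,320) and the hook post at (160,250), with its prong towards (210,185). The top view has the rack at (255,225) and the hook at (430,190), prong tip at (427,230). Next I'll enlarge both.

```bash
python3 - <<'E'
from h import *
a=pickle.load(open('scene0.pkl','rb'))['color'][:,:,::-1]; b=pickle.load(open('top0.pkl','rb'))['color'][:,:,::-1]
def c(i,u,v,w,h,k): return cv2.resize(i[v:v+h,u:u+w],None,fx=k,fy=k,interpolation=cv2.INTER_CUBIC)
cv2.imwrite('pics/c1.png',c(a,310,200,140,180,3.3)); cv2.imwrite('pics/c2.png',c(b,210,165,100,110,5)); cv2.imwrite('pics/c3.png',c(b,380,140,100,100,5)); cv2.imwrite('pics/c4.png',c(a,110,170,120,160,3.5))
E
```

```text
(no output)
```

View pics/c1.png

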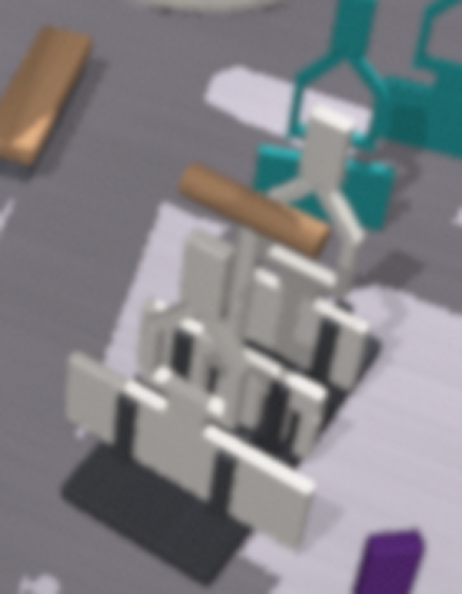

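View pics/c2.png

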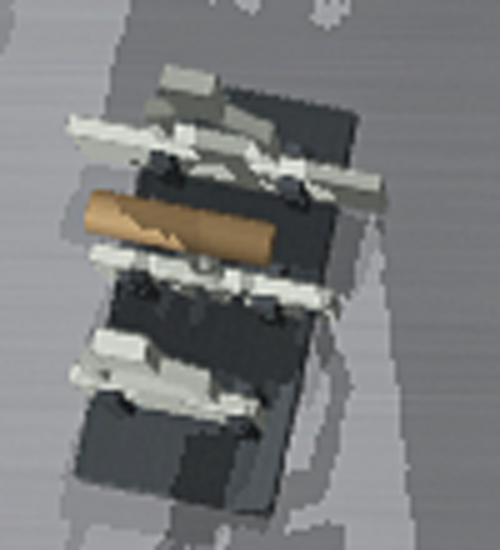

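View pics/c3.png

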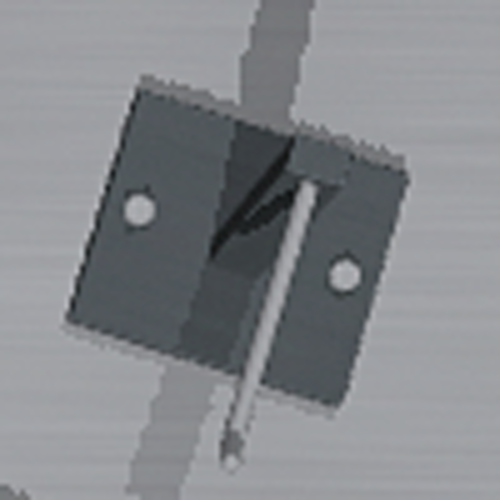

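View pics/c4.png

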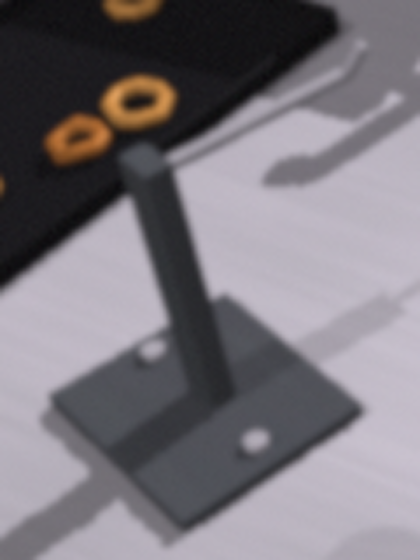

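The far slot, with blade ends at about (224,189) and (287,203) in the top view, holds the wide spreader. The rake's wooden bar is in the middle at (246,210), and the narrow white spreader is nearest the robot at (242,237). The purple (205,147) and turquoise (252,300), (228,346) pieces are the look-alikes. Next I'll measure from the depth map.

```bash
python3 - <<'E'
from h import *
for n in('top0','scene0'):
    s=pickle.load(open(n+'.pkl','rb')); W=world(s); c=s['color'].astype(int)
    sat=c.max(2)-c.min(2)
    m=(W[...,0]>150)&(W[...,0]<800)&(W[...,1]>100)&(W[...,1]<420)&(W[...,2]>25)&(W[...,2]<300)&(s['z_map']>0)
    print(n,'table z',np.median(W[200:300,300:330,2]) if n=='top0' else '')
    if n=='top0':
        hk=(W[...,0]>350)&(W[...,0]<750)&(W[...,1]<-50)&(W[...,1]>-350)&(s['z_map']>0)&(W[...,2]>150)&(W[...,2]<260)
        m2=hk
    else: m2=(W[...,0]>350)&(W[...,0]<750)&(W[...,1]<-50)&(W[...,1]>-350)&(s['z_map']>0)&(W[...,2]>150)&(W[...,2]<260)
    P=W[m2]; print('hook',len(P)); 
    for lo in range(150,260,10):
        q=P[(P[:,2]>=lo)&(P[:,2]<lo+10)]
        if len(q): print(lo,len(q),q.mean(0).round(1),q.min(0).round(0),q.max(0).round(0))
    hi=((W[...,2]>200)&m).astype(np.uint8)
    k,l,st,ce=cv2.connectedComponentsWithStats(hi)
    for i in range(1,k):
        if st[i,4]>5:
            q=W[l==i]; print(i,st[i],'mean',q.mean(0).round(1),q.min(0).round(1),q.max(0).round(1), c[l==i].mean(0).round())
E
```

```text
top0 table z 0.8672209757460223
hook 431
150 12 [ 632.9 -239.9  155.5] [ 623. -260.  152.] [ 646. -234.  159.]
160 13 [ 631.4 -242.6  165. ] [ 623. -261.  161.] [ 646. -235.  169.]
170 13 [ 630.4 -244.3  174.1] [ 623. -261.  171.] [ 646. -234.  179.]
180 17 [ 631.8 -243.9  184.7] [ 623. -263.  180.] [ 648. -234.  189.]
190 24 [ 596.2 -235.1  197.2] [ 509. -259.  191.] [ 634. -207.  200.]
200 237 [ 571.5 -230.1  205.2] [ 498. -267.  200.] [ 649. -202.  210.]
210 115 [ 601.9 -239.5  213.3] [ 485. -267.  210.] [ 648. -200.  219.]
1 [187 127  12  11  72] mean [727.1 360.3 210.3] [715.7 348.  200. ] [738.2 372.7 217.4] [73. 37. 98.]
2 [242 178  12  10  85] mean [600.1 220.7 222.3] [592.9 208.2 200. ] [609.2 233.5 232.7] [129. 132. 125.]
3 [227 203  38  15 303] mean [536.5 225.7 205. ] [519.5 181.6 200. ] [553.7 270.8 212.8] [138. 113.  79.]
4 [228 231  13   8  76] mean [473.8 247.9 223.6] [467.9 236.1 200.5] [481.2 262.2 234. ] [181. 185. 177.]
5 [238 295  12   7  62] mean [326.1 223.2 212.1] [318.9 210.3 201.1] [333.1 236.1 219.4] [  3. 151. 150.]
6 [210 345  12   6  62] mean [211.6 283.
[... 518 characters left out ...]
2 [ 611.1 -242.   212.9] [ 487. -268.  210.] [ 651. -201.  217.]
1 [452 175  13  10  82] mean [216.4 283.8 207.8] [206.  270.4 200. ] [222.7 296.1 214.1] [ 53. 131. 135.]
2 [412 195  13   9  87] mean [331.7 222.4 208.3] [320.4 210.  200.1] [337.3 235.2 214.7] [ 52. 131. 135.]
3 [402 232  15  18 190] mean [481.5 248.1 217. ] [470.2 234.1 200.4] [486.9 260.9 229.2] [175. 174. 172.]
4 [365 249  45  26 352] mean [543.2 226.  204.2] [525.5 180.  200. ] [558.3 269.8 208.3] [147. 117.  91.]
5 [365 269  16  19 221] mean [608.5 220.9 217.4] [599.  206.5 200.1] [614.4 233.5 229.5] [159. 156. 154.]
6 [420 360  19  12 188] mean [733.  360.  209.4] [720.  346.8 200. ] [743.1 372.8 213.9] [ 92.  58. 117.]
```

```bash
cat > fit.py <<'E'
from h import *
def line(q):
    m=np.median(q,0); vx,vy,x,y=cv2.fitLine(q[:,:2].astype(np.float32),cv2.DIST_HUBER,0,.01,.01).ravel()
    if abs(vy)>abs(vx):
        s=np.sign(vy)
    else: s=np.sign(vx)
    return np.array([x,y]).round(1),np.degrees(np.arctan2(vy*s,vx*s)).round(2)
E
python3 - <<'E'
from fit import *
for n in('top0','scene0'):
    s=pickle.load(open(n+'.pkl','rb')); W=world(s); c=s['color'].astype(int)
    ok=s['z_map']>0
    white=(c.min(2)>90)&ok
    for nm,x,y in(('wide',602,221),('narrow',474,248)):
        near=white&(abs(W[...,0]-x)<22)&(abs(W[...,1]-y)<30)&(W[...,2]>215)&(W[...,2]<245)
        q=W[near]; print(n,nm,'all>215',len(q),'z pct',np.percentile(q[:,2],[10,50,90]).round(1))
        t=q[q[:,2]>np.percentile(q[:,2],90)-5]; r=cv2.minAreaRect(t[:,:2].astype(np.float32)); print('  topface',len(t),t.mean(0).round(1),r)
        # blade top edge: z ~75
        b=white&(W[...,2]>68)&(W[...,2]<84)&(abs(W[...,0]-x)<35)&(abs(W[...,1]-y)<110)
        q=W[b]; print('  blade',len(q),line(q),q.min(0).round(0),q.max(0).round(0))
    g=(c[...,0]-c[...,2]>25)&ok&(W[...,2]>195)&(W[...,2]<230)&(abs(W[...,0]-540)<40)&(abs(W[...,1]-225)<70)
    print('  rake bar',line(W[g]),W[g].min(0),W[g].max(0))
    # prong
    pr=ok&(W[...,2]>192)&(W[...,2]<212)&(W[...,0]>508)&(W[...,0]<625)&(W[...,1]<-190)&(W[...,1]>-260)
    q=W[pr];print('  prong',len(q),line(q),np.percentile(q[:,2],[5,50,95]).round(1),q.min(0),q.max(0))
    po=ok&(W[...,2]>206)&(W[...,2]<222)&(W[...,0]>622)&(W[...,0]<665)&(W[...,1]<-220)&(W[...,1]>-285)
    q=W[po];print('  post',len(q),q.mean(0).round(1),cv2.minAreaRect(q[:,:2].astype(np.float32)))
    tip=ok&(W[...,2]>192)&(W[...,2]<225)&(W[...,0]>470)&(W[...,0]<530)&(W[...,1]<-190)&(W[...,1]>-260)
    q=W[tip]; i=np.argmin(q[:,0]);print('  tip',q[i],q.max(0))
E
```

```text
top0 wide all>215 53 z pct [225.  227.8 231.3]
  topface 39 [602.1 222.2 228.9] ((601.6090087890625, 221.54345703125), (24.965572357177734, 10.512666702270508), 81.93710327148438)
  blade 185 (array([600.8, 220.4], dtype=float32), np.float32(79.77)) [583. 138.  68.] [621. 305.  84.]
top0 narrow all>215 60 z pct [223.8 227.4 231. ]
  topface 42 [475.2 249.5 229. ] ((475.23248291015625, 249.95489501953125), (24.500173568725586, 12.017374038696289), 85.91606903076172)
  blade 70 (array([471.4, 243.3], dtype=float32), np.float32(80.81)) [459. 200.  69.] [488. 298.  83.]
  rake bar (array([535.7, 225.9], dtype=float32), np.float32(79.97)) [519.49469904 181.59496739 195.18037998] [553.65763212 270.84285676 212.75991599]
  prong 210 (array([ 566.8, -228.6], dtype=float32), np.float32(-17.79)) [199.2 204.7 208.8] [ 508.29335563 -259.50659101  197.00200167] [ 624.91406217 -206.80167612  210.96796001]
  post 108 [ 635.1 -250.2  212.4] ((634.4054565429688, -250.44741821289062), (30.122718811035156, 22.61264419555664), 72.83294677734375)
  tip [ 484.58951386 -200.6906492   214.00720562] [ 529.84
[... 478 characters left out ...]
7462539672852), 81.03372192382812)
  blade 227 (array([482.7, 255.4], dtype=float32), np.float32(80.54)) [466. 216.  68.] [495. 296.  84.]
  rake bar (array([545.7, 225.2], dtype=float32), np.float32(80.39)) [528.28371115 180.01869121 195.01868791] [558.42065498 270.51529678 208.34698232]
  prong 256 (array([ 567.8, -227.8], dtype=float32), np.float32(-16.95)) [197.9 203.7 206.9] [ 508.13580364 -251.11941767  195.48446579] [ 624.55362056 -207.90210564  207.63039545]
  post 125 [ 641.1 -249.7  211.6] ((637.0862426757812, -249.687255859375), (31.321897506713867, 25.816383361816406), 73.62641906738281)
  tip [ 487.34708591 -203.31621807  210.14657339] [ 529.60666984 -200.70287782  217.01718616]
```

```bash
cat >> h.py <<'E'
def go(x,y,z,yaw=None):
    s=env.sense(); r=R.from_quat(s['tcp_rot']); d=r.inv().apply(np.array([x,y,z])-s['tcp_pos'])
    q=r
    if yaw is not None:
        a=np.radians(yaw); X=np.array([np.cos(a),np.sin(a),0]); Z=np.array([0,0,-1.]); q=R.from_matrix(np.stack([X,np.cross(Z,X),Z],1))
    print('shift',d.round(1),'turn',(r.inv()*q).as_rotvec().round(3))
def st():
    s=env.sense(); M=R.from_quat(s['tcp_rot']).as_matrix()
    print('t',s['time'],'tcp',np.round(s['tcp_pos'],1),'yaw',np.degrees(np.arctan2(M[1,0],M[0,0])).round(2),'tilt',M[:,2].round(3),'q',np.round(s['qpos'],2),'F',s['wrist_force'].round(1),'op',round(s['opening'],1))
E
python3 - <<'E'
from h import *
s=pickle.load(open('top0.pkl','rb')); W=world(s)
q=W[115:160,322:360]; q=q[q[...,2]>20]; print('jar',q.min(0),q.max(0))
st(); go(240.8,576.4,330); go(603.5,220.5,330,79.9); go(603.5,220.5,184,79.9)
E
```

```text
jar [278.37214246 -41.51392239  20.07132187] [ 804.21599608   51.50171361 1477.96575298]
t 0.1 tcp [240.8 576.4 230.7] yaw 67.32 tilt [-0.001 -0.001 -1.   ] q [ 1.08  0.49  1.35 -0.    1.3  -0.1 ] F [ 0.5 -1.3  0.2] op 85.3
shift [ -0.1  -0.  -99.3] turn [0. 0. 0.]
shift [-188.7  471.9  -99.1] turn [-0.     0.001 -0.219]
shift [-188.5  471.9   46.9] turn [-0.     0.001 -0.219]
```

play_rows(
  moves=[
    [[0,0,-40],[0,0,0]],
    [[0,0,-80],[0,0,0]],
    [[-10,25,-99],[0,0,-0.02]],
    [[-25,62,-99],[0,0,-0.04]],
    [[-40,100,-99],[0,0,-0.07]],
    [[-55,138,-99],[0,0,-0.1]],
    [[-70,175,-99],[0,0,-0.13]],
    [[-85,213,-99],[0,0,-0.16]],
    [[-100,250,-99],[0,0,-0.19]],
    [[-115,288,-99],[0,0,-0.219]],
    [[-130,325,-99],[0,0,-0.219]],
    [[-145,363,-99],[0,0,-0.219]],
  ],
  gripper=0,
  newtons=60,
)

```text
time: 1.1
tcp_pos: [520.9, 301.2, 330.1]
tcp_rot: [0.767, 0.642, -0.0, -0.0]
wrist_force: [1.1, 1.2, 0.7]
opening: 85.4
```

```bash
python3 - <<'E'
from h import *
st(); go(603.5,220.5,300,79.9)
E
```

```text
t 1.1 tcp [520.9 301.2 330.1] yaw 79.89 tilt [-0.001 -0.    -1.   ] q [ 0.43  0.38  1.26  0.    1.5  -0.97] F [1.1 1.2 0.7] op 85.4
shift [-65.   95.5  30.1] turn [-0.  0. -0.]
```

play_rows(
  moves=[
    [[-20,29,0],[0,0,0]],
    [[-40,59,0],[0,0,0]],
    [[-55,81,10],[0,0,0]],
    [[-64,94,20],[0,0,0]],
    [[-65,95,30],[0,0,0]],
    [[-65,95,30],[0,0,0]],
    [[-65,95,30],[0,0,0]],
  ],
)

```text
time: 1.68
tcp_pos: [601.0, 223.0, 299.5]
tcp_rot: [0.767, 0.642, -0.001, -0.001]
wrist_force: [-1.2, -0.4, 1.1]
opening: 85.4
```

```bash
python3 - <<'E'
from h import *
st(); go(603.5,220.5,184,79.9)
b=snap('scene','s1')['color'][:,:,::-1]; cv2.imwrite('pics/s1c.png',cv2.resize(b[150:400,280:480],None,fx=2.4,fy=2.4))
E
```

```text
t 1.6833 tcp [601.  223.  299.5] yaw 79.9 tilt [-0.002 -0.    -1.   ] q [ 0.26  0.47  1.2   0.    1.47 -1.13] F [-1.2 -0.4  1.1] op 85.4
shift [ -1.9   3.2 115.5] turn [-0.002  0.001 -0.   ]
```

View pics/s1c.png

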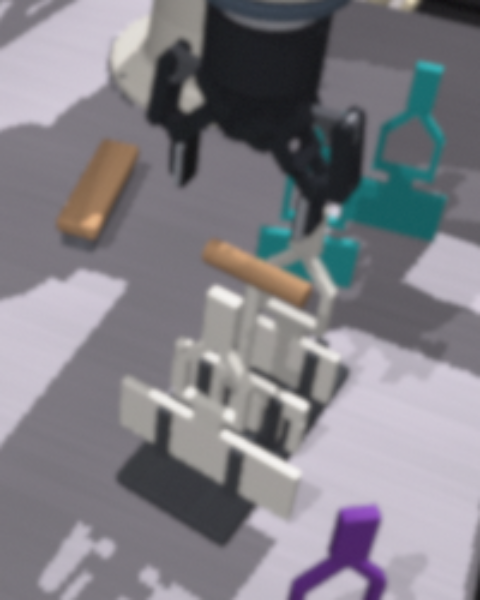

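The crop shows the open fingers standing above the wide spreader's grip, crop (224,310), on either side of it along y. I'll descend now.

play_rows(
  moves=[
    [[-1,1,30],[0,0,0]],
    [[-2,3,60],[0,0,0]],
    [[-2,3,90],[0,0,0]],
    [[-2,3,108],[0,0,0]],
    [[-2,3,115],[0,0,0]],
    [[-2,3,115],[0,0,0]],
  ],
)

```text
time: 2.23
tcp_pos: [603.6, 220.5, 184.5]
tcp_rot: [0.766, 0.642, -0.001, -0.0]
wrist_force: [-0.1, -0.1, -0.2]
opening: 85.5
```

```bash
python3 - <<'E'
from h import *
st(); go(603.5,220.5,184,79.9)
b=snap('scene','s2')['color'][:,:,::-1]; cv2.imwrite('pics/s2c.png',cv2.resize(b[150:400,280:480],None,fx=2.4,fy=2.4))
b=snap('top','t2')['color'][:,:,::-1]; cv2.imwrite('pics/t2c.png',cv2.resize(b[150:290,190:330],None,fx=4,fy=4))
E
```

```text
t 2.2333 tcp [603.6 220.5 184.5] yaw 79.94 tilt [-0.002 -0.    -1.   ] q [ 0.26  0.56  1.35  0.    1.23 -1.14] F [-0.1 -0.1 -0.2] op 85.5
shift [-0.  -0.1  0.5] turn [-0.002  0.001  0.001]
```

View pics/s2c.png

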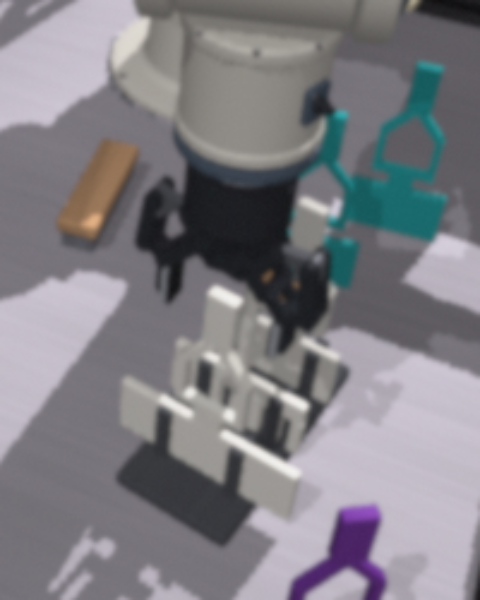

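View pics/t2c.png

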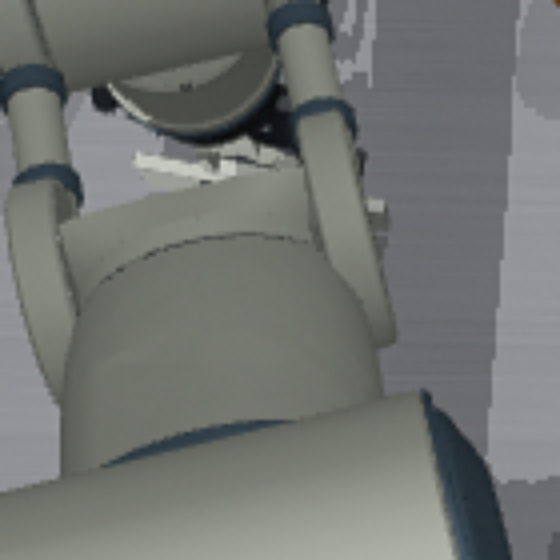

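Fingertips are at crop (172,300) and (285,345), and the grip at (224,315) lies between them, so I'll close.

play_rows(
  moves=[
    [[0,0,0],[0,0,0]],
    [[0,0,0],[0,0,0]],
    [[0,0,0],[0,0,0]],
    [[0,0,0],[0,0,0]],
    [[0,0,0],[0,0,0]],
    [[0,0,0],[0,0,0]],
    [[0,0,0],[0,0,0]],
    [[0,0,0],[0,0,0]],
  ],
  gripper=1,
  newtons=80,
)

```text
time: 3.0
tcp_pos: [605.0, 219.9, 185.8]
tcp_rot: [0.767, 0.642, 0.0, 0.0]
wrist_force: [-0.9, 0.3, 5.5]
opening: 24.7
```

```bash
python3 - <<'E'
from h import *
st()
b=snap('scene','s3')['color'][:,:,::-1]; cv2.imwrite('pics/s3c.png',cv2.resize(b[150:400,280:480],None,fx=2.4,fy=2.4))
E
```

```text
t 3.0 tcp [605.  219.9 185.8] yaw 79.87 tilt [ 0.001  0.    -1.   ] q [ 0.26  0.56  1.35  0.    1.23 -1.14] F [-0.9  0.3  5.5] op 24.7
```

View pics/s3c.png

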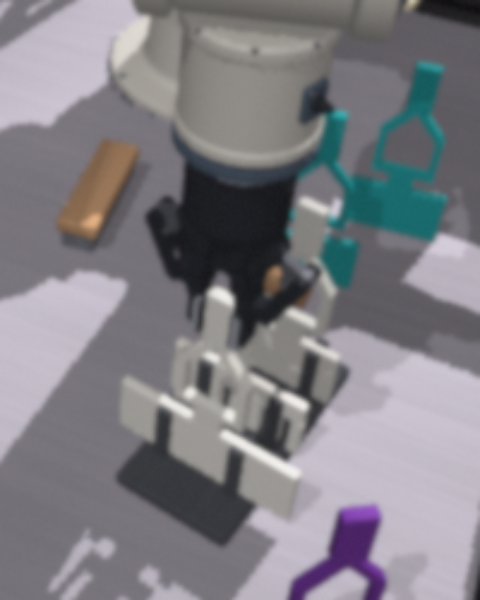

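The grip is held at a 24.7 mm opening. I'll lift a little, then check it and the rake.

play_rows(
  moves=[
    [[0,0,-5],[0,0,0]],
    [[0,0,-10],[0,0,0]],
    [[0,0,-17],[0,0,0]],
    [[0,0,-25],[0,0,0]],
    [[0,0,-25],[0,0,0]],
    [[0,0,-25],[0,0,0]],
  ],
)

```text
time: 3.55
tcp_pos: [605.0, 219.8, 211.0]
tcp_rot: [0.767, 0.642, 0.001, 0.0]
wrist_force: [-0.4, 0.6, -2.8]
opening: 25.2
```

```bash
python3 - <<'E'
from h import *
st()
b=snap('scene','s4')['color'][:,:,::-1]; cv2.imwrite('pics/s4c.png',cv2.resize(b[150:400,280:480],None,fx=2.4,fy=2.4))
E
```

```text
t 3.55 tcp [605.  219.8 211. ] yaw 79.87 tilt [ 0.001  0.    -1.   ] q [ 0.26  0.54  1.32 -0.    1.28 -1.14] F [-0.4  0.6 -2.8] op 25.2
```

View pics/s4c.png

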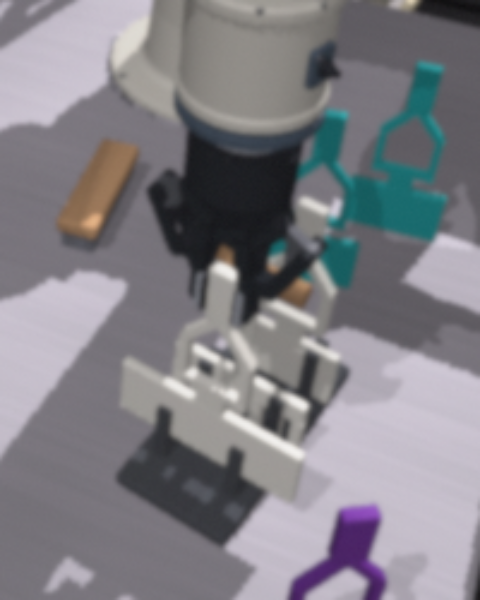

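The wide spreader came up cleanly: its weight shows as 2.8 N, and the rake's bar, crop (290,290), is where it was. Now up and over.

play_rows(
  moves=[
    [[0,0,-20],[0,0,0]],
    [[0,0,-50],[0,0,0]],
    [[0,0,-80],[0,0,0]],
    [[0,0,-110],[0,0,0]],
    [[0,0,-140],[0,0,0]],
    [[0,0,-165],[0,0,0]],
    [[0,0,-180],[0,0,0]],
    [[0,0,-185],[0,0,0]],
    [[0,0,-185],[0,0,0]],
  ],
)

```text
time: 4.35
tcp_pos: [604.9, 219.8, 395.9]
tcp_rot: [0.767, 0.642, 0.001, 0.0]
wrist_force: [0.4, -0.4, -3.7]
opening: 25.4
```

```bash
python3 - <<'E'
from h import *
st(); go(453,-193,390,72.6); go(453,-193,270,72.6)
E
```

```text
t 4.35 tcp [604.9 219.8 395.9] yaw 79.87 tilt [ 0.001  0.    -1.   ] q [ 0.26  0.42  1.03 -0.    1.69 -1.14] F [ 0.4 -0.4 -3.7] op 25.4
shift [-433.1  -77.     5.5] turn [ 0.001 -0.001  0.127]
shift [-433.2  -77.1  125.5] turn [ 0.001 -0.001  0.127]
```

play_rows(
  moves=[
    [[-5,-1,0],[0,0,0]],
    [[-18,-3,0],[0,0,0.01]],
    [[-38,-7,0],[0,0,0.01]],
    [[-62,-11,0],[0,0,0.02]],
    [[-88,-16,0],[0,0,0.03]],
    [[-116,-21,0],[0,0,0.04]],
    [[-144,-26,0],[0,0,0.05]],
    [[-172,-31,0],[0,0,0.06]],
    [[-200,-36,0],[0,0,0.06]],
    [[-228,-41,0],[0,0,0.07]],
    [[-256,-46,0],[0,0,0.08]],
    [[-284,-51,0],[0,0,0.09]],
  ],
)

```text
time: 5.35
tcp_pos: [502.6, -52.6, 394.1]
tcp_rot: [0.795, 0.606, -0.001, -0.001]
wrist_force: [0.5, -1.1, -1.9]
opening: 24.9
```

```bash
python3 - <<'E'
from h import *
st(); go(453,-193,390,72.6)
E
```

```text
t 5.35 tcp [502.6 -52.6 394.1] yaw 74.63 tilt [-0.002  0.    -1.   ] q [-0.22  0.2   1.36 -0.    1.59 -1.52] F [ 0.5 -1.1 -1.9] op 24.9
shift [-148.6  -10.6    4.1] turn [-0.002  0.     0.035]
```

play_rows(
  moves=[
    [[-24,-2,0],[0,0,0.01]],
    [[-50,-4,10],[0,0,0.02]],
    [[-74,-5,25],[0,0,0.03]],
    [[-96,-7,45],[0,0,0.03]],
    [[-114,-8,65],[0,0,0.035]],
    [[-128,-9,85],[0,0,0.035]],
    [[-137,-10,102],[0,0,0.035]],
    [[-141,-10,115],[0,0,0.035]],
    [[-141,-10,122],[0,0,0.035]],
    [[-141,-10,124],[0,0,0.035]],
    [[-141,-10,124],[0,0,0.035]],
    [[-141,-10,124],[0,0,0.035]],
  ],
)

```text
time: 6.35
tcp_pos: [457.8, -184.1, 271.7]
tcp_rot: [0.805, 0.593, 0.0, 0.0]
wrist_force: [-0.1, 0.4, -2.8]
opening: 24.8
```

```bash
python3 - <<'E'
from h import *
st(); go(453,-193,265,72.6)
b=snap('scene','s5'); W=world(b); b=b['color'][:,:,::-1]; cv2.imwrite('pics/s5c.png',cv2.resize(b[60:350,80:380],None,fx=2,fy=2))
b=snap('top','t5')['color'][:,:,::-1]; cv2.imwrite('pics/t5c.png',cv2.resize(b[130:350,340:520],None,fx=2.7,fy=2.7))
E
```

```text
t 6.35 tcp [ 457.8 -184.1  271.7] yaw 72.72 tilt [ 0. -0. -1.] q [-0.5   0.27  1.6   0.    1.27 -1.77] F [-0.1  0.4 -2.8] op 24.8
shift [-10.   -1.9   6.7] turn [0.    0.    0.002]
```

View pics/s5c.png

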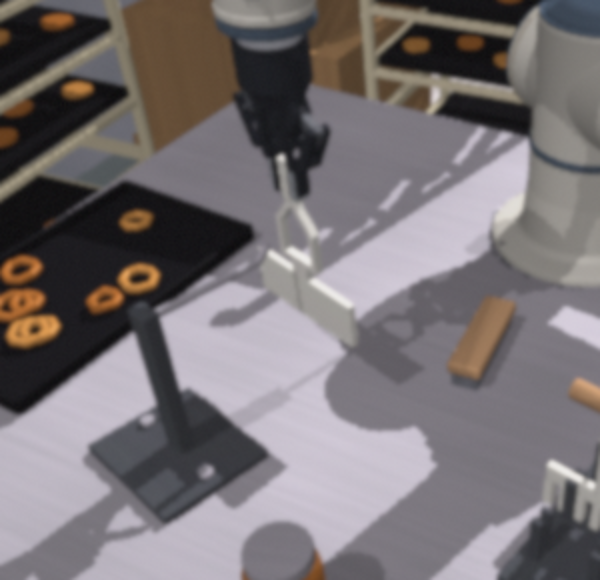

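View pics/t5c.png

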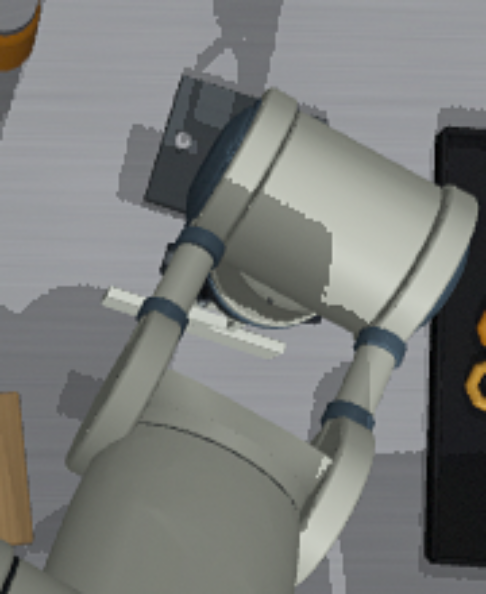

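The spreader hangs upright in the grasp at scene crop (300,260), a little short of the prong tip at crop (255,260). I'll correct the lateral position, then measure the plate against the prong.

play_rows(
  moves=[
    [[-5,-1,4],[0,0,0]],
    [[-10,-2,7],[0,0,0.002]],
    [[-10,-2,7],[0,0,0.002]],
    [[-10,-2,7],[0,0,0.002]],
  ],
)

```text
time: 6.78
tcp_pos: [452.6, -193.4, 264.1]
tcp_rot: [0.806, 0.592, -0.0, -0.0]
wrist_force: [0.0, -0.1, -2.2]
opening: 24.8
```

```bash
cat > held.py <<'E'
from fit import *
def held(s):
    W=world(s); c=s['color'].astype(int); t=env.sense()['tcp_pos']
    w=(c.min(2)>110)&(c.max(2)-c.min(2)<25)&(s['z_map']>0)
    m=w&(abs(W[...,0]-t[0])<60)&(abs(W[...,1]-t[1])<110)&(W[...,2]>t[2]-190)&(W[...,2]<t[2]+40)
    P=W[m]; d=np.array([.954,-.299]); n=np.array([.299,.954]); mid=np.array([563,-227.])
    for lo in range(int(t[2])-180,int(t[2])+40,15):
        q=P[(P[:,2]>=lo)&(P[:,2]<lo+15)]
        if len(q)>4:
            a=(q[:,:2]-mid)@d; b=(q[:,:2]-mid)@n
            print(lo,len(q),'along',np.percentile(a,[5,50,95]).round(1),'across',np.percentile(b,[1,50,99]).round(1))
E
python3 - <<'E'
from held import *
st(); s=snap('scene','s6'); held(s)
b=s['color'][:,:,::-1]; cv2.imwrite('pics/s6c.png',cv2.resize(b[120:260,150:290],None,fx=4,fy=4))
E
```

```text
t 6.7833 tcp [ 452.6 -193.4  264.1] yaw 72.56 tilt [-0.  0. -1.] q [-0.53  0.27  1.62  0.    1.25 -1.79] F [ 0.  -0.1 -2.2] op 24.8
84 50 along [-115.6 -111.6 -110.5] across [-83.   12.8  84.1]
99 213 along [-113.7 -111.2 -109.4] across [-80.8  11.4  83.7]
114 208 along [-114.1 -111.4 -109.7] across [-82.2   7.8  83.6]
129 201 along [-114.1 -111.2 -109.5] across [-73.1  14.7  83.7]
144 268 along [-119.7 -112.1 -109.7] across [-84.1  18.7  83.4]
159 50 along [-116.7 -111.6 -110.2] across [-26.8   2.1  30.9]
174 121 along [-120.3 -112.6 -109.8] across [-31.9  -0.7  32.4]
189 72 along [-119.7 -112.4  -57.2] across [-31.9   0.4  33.3]
204 111 along [-119.  -110.9  -58.1] across [-32.4   0.   32.3]
219 66 along [-119.7 -112.8 -110.3] across [-32.2  22.1  31.5]
234 73 along [-120.3 -112.6 -110.2] across [-20.3  11.8  23.5]
249 41 along [-119.6 -111.3 -109.5] across [-11.7   4.3  12.8]
264 25 along [-111.5 -109.8 -104.2] across [-11.5  -2.8  15.5]
279 29 along [-111.5 -109.4 -104. ] across [-12.3  -3.5  13.8]
294 18 along [-111.3 -109.9 -103.3] across [-11.1  -2.1  16.2]
```

View pics/s6c.png

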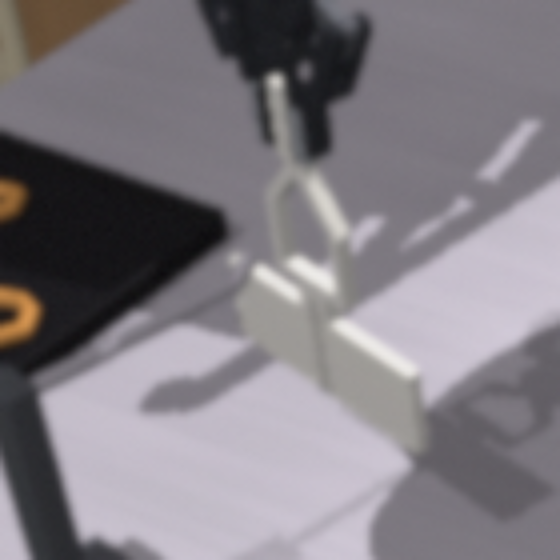

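Measured: the plate is vertical and centred (across −83 to +84), its front face is 110 mm before mid, and its foot is at about z 93. So the window spans z 180–250 while the tip occupies 195–217. I'll thread it on along tool y.

play_rows(
  moves=[
    [[0,4,0],[0,0,0]],
    [[0,10,0],[0,0,0]],
    [[0,18,0],[0,0,0]],
    [[0,26,0],[0,0,0]],
    [[0,34,0],[0,0,0]],
    [[0,42,0],[0,0,0]],
    [[0,50,0],[0,0,0]],
    [[0,58,0],[0,0,0]],
    [[0,65,0],[0,0,0]],
    [[0,69,0],[0,0,0]],
    [[0,70,0],[0,0,0]],
    [[0,70,0],[0,0,0]],
  ],
)

```text
time: 7.83
tcp_pos: [519.7, -214.1, 264.1]
tcp_rot: [0.806, 0.592, -0.0, -0.0]
wrist_force: [0.2, -0.3, -2.7]
opening: 25.2
```

```bash
python3 - <<'E'
from held import *
st(); s=snap('scene','s7'); held(s)
b=s['color'][:,:,::-1]; cv2.imwrite('pics/s7c.png',cv2.resize(b[120:260,120:260],None,fx=4,fy=4))
E
```

```text
t 7.8333 tcp [ 519.7 -214.1  264.1] yaw 72.6 tilt [-0.  0. -1.] q [-0.5   0.37  1.46 -0.    1.31 -1.76] F [ 0.2 -0.3 -2.7] op 25.2
84 44 along [-46.8 -41.3 -40.1] across [-83.2  13.8  83.4]
99 201 along [-42.9 -40.9 -39.5] across [-83.1  11.8  85.1]
114 200 along [-43.7 -40.9 -39.6] across [-82.5  11.9  85.2]
129 199 along [-43.8 -40.8 -39.6] across [-72.8  16.6  84.5]
144 280 along [-48.9 -42.  -39.8] across [-83.9  20.1  85.3]
159 45 along [-45.6 -41.1 -39.8] across [-24.7   4.1  30.1]
174 97 along [-49.7 -42.6 -40.2] across [-29.9   5.8  32.2]
189 142 along [-50.4 -40.    8.7] across [-30.4   2.1  33.6]
204 152 along [-73.7 -41.7  10.9] across [-30.4  -0.1  31.8]
219 67 along [-50.4 -43.1 -39.9] across [-29.6  24.1  32.2]
234 73 along [-50.  -42.5 -39.6] across [-19.1  12.3  24.4]
249 34 along [-48.2 -41.1 -39.4] across [-8.2  5.7 12.5]
264 25 along [-41.4 -39.8 -33.6] across [-13.5  -2.8  17.8]
279 27 along [-41.  -39.8 -33.5] across [-12.4  -4.4  16. ]
294 17 along [-40.6 -40.1 -34.4] across [-12.3  -2.7  13.7]
```

View pics/s7c.png

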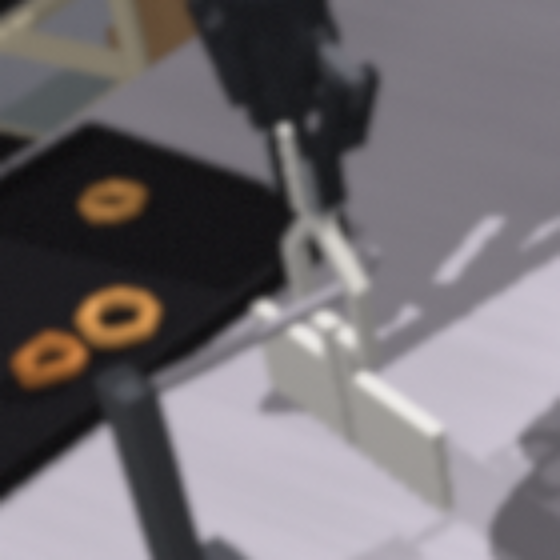

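The prong now runs through the window: tip at crop (375,250), prong crossing the plate at (335,290), no contact force. I'll carry on another 80 mm and lower it.

play_rows(
  moves=[
    [[0,5,0],[0,0,0]],
    [[0,15,0],[0,0,0]],
    [[0,28,0],[0,0,0]],
    [[0,42,0],[0,0,0]],
    [[0,56,0],[0,0,0]],
    [[0,68,0],[0,0,0]],
    [[0,76,4],[0,0,0]],
    [[0,80,12],[0,0,0]],
    [[0,80,21],[0,0,0]],
    [[0,80,29],[0,0,0]],
    [[0,80,35],[0,0,0]],
    [[0,80,37],[0,0,0]],
  ],
)

```text
time: 8.88
tcp_pos: [594.9, -237.6, 225.7]
tcp_rot: [0.806, 0.592, -0.001, -0.001]
wrist_force: [0.6, -0.2, -2.7]
opening: 24.8
```

play_rows(
  moves=[
    [[0,0,1],[0,0,0]],
    [[0,0,2],[0,0,0]],
    [[0,0,2],[0,0,0]],
  ],
)

```text
time: 9.13
tcp_pos: [596.0, -238.1, 225.5]
tcp_rot: [0.806, 0.592, 0.0, 0.0]
wrist_force: [0.1, -0.7, -3.0]
opening: 25.0
```

```bash
python3 - <<'E'
from held import *
st(); s=snap('scene','s8'); held(s); st()
b=s['color'][:,:,::-1]; cv2.imwrite('pics/s8c.png',cv2.resize(b[120:280,90:250],None,fx=3.7,fy=3.7))
E
```

```text
t 9.1333 tcp [ 596.  -238.1  225.5] yaw 72.59 tilt [ 0. -0. -1.] q [-0.47  0.52  1.31 -0.    1.31 -1.74] F [ 0.1 -0.7 -3. ] op 25.0
45 27 along [33.2 38.8 39.6] across [-47.5  30.2  83.2]
60 153 along [34.9 39.  40.3] across [-56.3  20.9  85.7]
75 154 along [35.1 39.2 40.5] across [-55.4  27.5  85.2]
90 163 along [35.1 39.1 40.3] across [-57.9  20.3  85.5]
105 280 along [30.7 37.8 40.4] across [-71.1  24.   84.8]
120 48 along [36.1 39.1 90. ] across [-23.9  -2.1  24.2]
135 131 along [29.5 36.7 40.1] across [-32.4  -1.6  32.1]
150 65 along [29.6 36.1 79.3] across [-34.3 -11.6  33.1]
165 61 along [29.6 36.5 89.1] across [-30.5  26.4  33. ]
180 54 along [29.6 36.2 50.5] across [-24.3  26.2  33.5]
195 209 along [-22.4  25.3  54.1] across [-17.2   1.8  22.8]
210 29 along [30.8 38.7 39.8] across [-8.8  7.4 12.6]
225 17 along [39.6 40.5 46.5] across [-9.6 -2.6 18.7]
240 18 along [39.1 40.2 46.9] across [-11.   -4.5  15.3]
255 9 along [39.2 40.2 45.5] across [-9.6 -4.9 11.6]
t 9.1833 tcp [ 596.  -238.1  225.6] yaw 72.59 tilt [ 0. -0. -1.] q [-0.47  0.52  1.31 -0.    1.31 -1.74] F [-0.1 -0.1 -2.7] op 24.5
```

View pics/s8c.png

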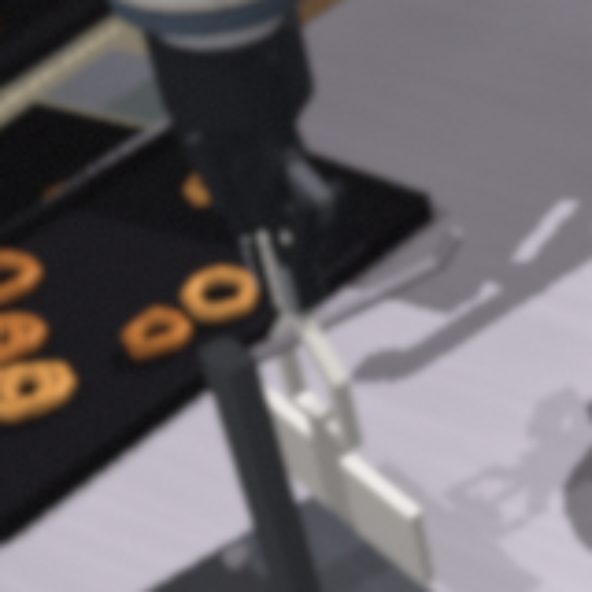

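The weight is still on the gripper (−2.7 N), and the plate centre is 35 mm past mid. I'll lower in small steps until it's borne.

play_rows(
  moves=[
    [[0,0,1],[0,0,0]],
    [[0,0,2],[0,0,0]],
    [[0,0,2],[0,0,0]],
  ],
)

```text
time: 9.43
tcp_pos: [596.1, -238.4, 223.6]
tcp_rot: [0.806, 0.592, 0.0, 0.0]
wrist_force: [-1.6, -1.9, 1.2]
opening: 25.0
```

play_rows(
  moves=[
    [[0,0,1],[0,0,0]],
    [[0,0,1],[0,0,0]],
    [[0,0,1],[0,0,0]],
  ],
)

```text
time: 9.68
tcp_pos: [596.2, -238.7, 223.0]
tcp_rot: [0.806, 0.592, 0.0, 0.001]
wrist_force: [-2.4, -3.2, 6.4]
opening: 24.8
```

Contact: the prong now carries it. I'll ease up about half a millimetre and open partway.

play_rows(
  moves=[
    [[0,0,-0.8],[0,0,0]],
    [[0,0,-0.8],[0,0,0]],
  ],
)

```text
time: 9.85
tcp_pos: [596.1, -238.5, 223.4]
tcp_rot: [0.806, 0.592, -0.0, 0.0]
wrist_force: [-0.9, -4.4, 2.4]
opening: 24.8
```

play_rows(
  moves=[
    [[0,0,0],[0,0,0]],
    [[0,0,0],[0,0,0]],
    [[0,0,0],[0,0,0]],
    [[0,0,0],[0,0,0]],
    [[0,0,0],[0,0,0]],
    [[0,0,0],[0,0,0]],
  ],
  gripper=0.3,
)

```text
time: 10.35
tcp_pos: [596.0, -238.0, 223.0]
tcp_rot: [0.806, 0.592, 0.0, -0.0]
wrist_force: [-0.8, 0.6, -0.2]
opening: 59.8
```

```bash
python3 - <<'E'
from held import *
st(); s=snap('scene','s9'); held(s); st()
b=s['color'][:,:,::-1]; cv2.imwrite('pics/s9c.png',cv2.resize(b[120:280,90:250],None,fx=3.7,fy=3.7))
E
```

```text
t 10.35 tcp [ 596. -238.  223.] yaw 72.6 tilt [-0.  0. -1.] q [-0.47  0.52  1.31  0.    1.31 -1.74] F [-0.8  0.6 -0.2] op 59.8
43 33 along [32.5 39.  39.9] across [-57.1  14.7  84.5]
58 151 along [35.2 39.6 40.6] across [-56.3  22.7  85.7]
73 164 along [34.6 39.5 40.7] across [-55.2  25.8  86.3]
88 162 along [35.8 39.4 40.7] across [-57.3  24.7  86.4]
103 271 along [31.1 37.9 40.3] across [-69.1  23.4  84.9]
118 44 along [33.7 39.3 82.1] across [-24.    1.7  30.2]
133 130 along [30.5 37.5 40.5] across [-33.9  -3.9  32.4]
148 69 along [29.7 36.6 69.9] across [-32.3 -11.3  32.1]
163 58 along [30.4 37.1 70. ] across [-32.5  25.4  32.1]
178 57 along [30.2 36.6 70.9] across [-19.   25.4  32.5]
193 168 along [-23.7  32.6  56.1] across [-15.4   2.   23.4]
208 33 along [34.2 39.5 40.8] across [-13.1   2.8  11.1]
223 44 along [38.8 40.2 45.7] across [-14.7   3.3  36. ]
238 45 along [37.2 39.9 45.8] across [-23.2   2.8  30.9]
253 28 along [38.  40.  44.7] across [-15.9   1.   31.4]
t 10.4 tcp [ 596. -238.  223.] yaw 72.6 tilt [-0.  0. -1.] q [-0.47  0.52  1.31  0.    1.31 -1.74] F [ 0.7 -0.5 -0.1] op 59.7
```

View pics/s9c.png

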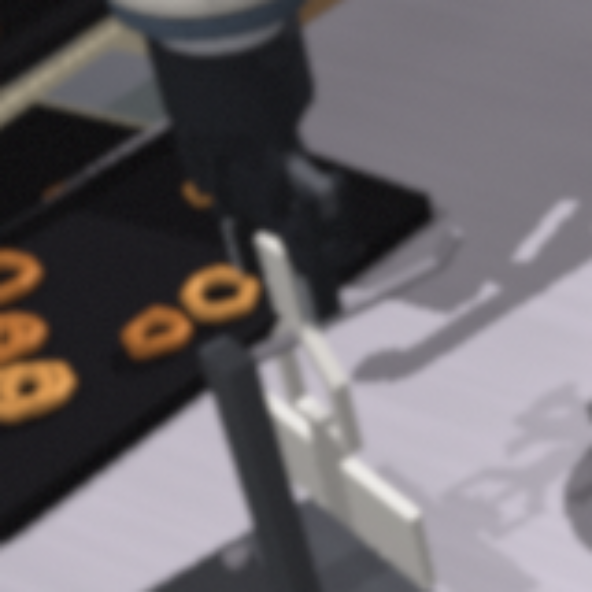

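Released. It hangs vertical, with its front face at 39–40 mm along at every height, and the fingers are clear on both sides. Next I'll go straight up and across to the narrow one.

play_rows(
  moves=[
    [[0,0,-8],[0,0,0]],
    [[0,0,-20],[0,0,0]],
    [[0,0,-40],[0,0,0]],
    [[0,0,-65],[0,0,0]],
    [[0,0,-95],[0,0,0]],
    [[0,0,-120],[0,0,0]],
    [[0,0,-120],[0,0,0]],
  ],
)

```text
time: 10.98
tcp_pos: [597.5, -238.8, 349.4]
tcp_rot: [0.806, 0.592, 0.002, 0.004]
wrist_force: [1.2, -0.9, 0.1]
opening: 59.8
```

```bash
python3 - <<'E'
from h import *
st(); go(476.5,248.6,340,80)
E
```

```text
t 10.9833 tcp [ 597.5 -238.8  349.4] yaw 72.6 tilt [ 0.008 -0.004 -1.   ] q [-0.47  0.44  1.12  0.    1.58 -1.74] F [ 1.2 -0.9  0.1] op 59.8
shift [ 428.9 -261.3    6.6] turn [ 0.008  0.002 -0.129]
```

play_rows(
  moves=[
    [[10,-6,0],[0,0,0]],
    [[36,-22,0],[0,0,-0.01]],
    [[69,-42,0],[0,0,-0.02]],
    [[102,-62,0],[0,0,-0.03]],
    [[135,-82,0],[0,0,-0.04]],
    [[168,-102,0],[0,0,-0.05]],
    [[201,-122,0],[0,0,-0.06]],
    [[234,-142,0],[0,0,-0.07]],
    [[267,-162,0],[0,0,-0.08]],
    [[300,-182,0],[0,0,-0.09]],
    [[333,-202,0],[0,0,-0.1]],
    [[360,-219,0],[0,0,-0.11]],
  ],
  gripper=0,
)

```text
time: 11.98
tcp_pos: [492.7, 173.5, 342.5]
tcp_rot: [0.772, 0.636, -0.0, -0.0]
wrist_force: [1.7, 0.1, -0.3]
opening: 85.0
```

```bash
python3 - <<'E'
from held import *
st(); go(476.5,248.6,310,80)
s=snap('scene','s10')
b=s['color'][:,:,::-1]; cv2.imwrite('pics/s10.png',b)
E
```

```text
t 11.9833 tcp [492.7 173.5 342.5] yaw 78.97 tilt [-0.001  0.    -1.   ] q [ 0.22  0.25  1.42  0.    1.47 -1.15] F [ 1.7  0.1 -0.3] op 85.0
shift [ 70.6 -30.2  32.6] turn [-0.001  0.    -0.018]
```

View pics/s10.png

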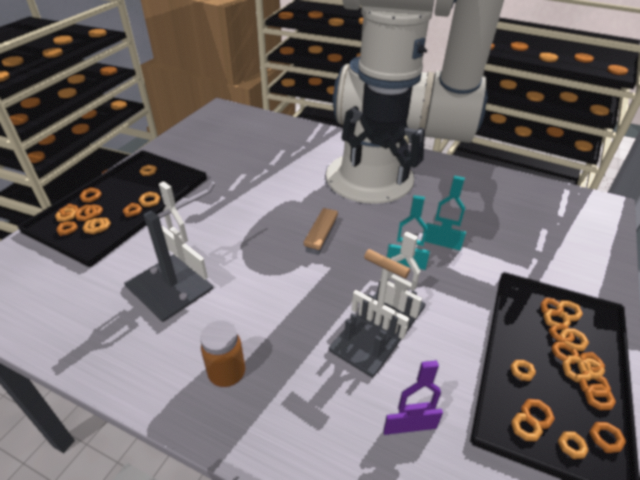

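The wide spreader hangs at (180,230). The rake's bar is unchanged at (387,262). The narrow white spreader's grip is at (411,245), in front of the turquoise look-alike at (416,210). I'll move over the narrow grip.

play_rows(
  moves=[
    [[20,-9,0],[0,0,-0.01]],
    [[42,-18,5],[0,0,-0.018]],
    [[58,-25,15],[0,0,-0.018]],
    [[66,-28,25],[0,0,-0.018]],
    [[67,-29,32],[0,0,-0.018]],
    [[67,-29,32],[0,0,-0.018]],
    [[67,-29,32],[0,0,-0.018]],
  ],
)

```text
time: 12.62
tcp_pos: [478.9, 241.5, 310.6]
tcp_rot: [0.767, 0.642, -0.001, -0.0]
wrist_force: [-0.9, 0.2, 0.8]
opening: 85.0
```

```bash
python3 - <<'E'
from held import *
st(); go(476.5,248.6,184,80)
s=snap('scene','s11')
b=s['color'][:,:,::-1]; cv2.imwrite('pics/s11c.png',cv2.resize(b[100:350,300:500],None,fx=2.4,fy=2.4))
W=world(s);c=s['color'].astype(int)
m=(c.min(2)>110)&(s['z_map']>0)&(abs(W[...,0]-476)<25)&(abs(W[...,1]-248)<30)&(W[...,2]>212)&(W[...,2]<240)
q=W[m]; print(len(q),q.mean(0),q.min(0),q.max(0))
E
```

```text
t 12.6167 tcp [478.9 241.5 310.6] yaw 79.91 tilt [-0.001 -0.001 -1.   ] q [ 0.36  0.3   1.44 -0.    1.4  -1.04] F [-0.9  0.2  0.8] op 85.0
shift [  6.7  -3.5 126.6] turn [-0.001  0.001 -0.002]
129 [481.03457254 248.27697967 222.41936275] [470.06823339 234.14964517 212.18169385] [486.31861128 260.58768198 229.16100811]
```

View pics/s11c.png

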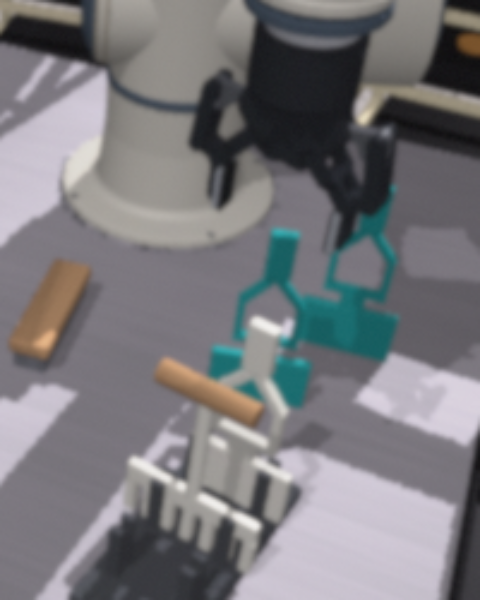

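play_rows(
  moves=[
    [[3,-1,20],[0,0,0]],
    [[6,-2,50],[0,0,0]],
    [[6.5,-2.5,80],[0,0,0]],
    [[6.5,-2.5,105],[0,0,0]],
    [[6.5,-2.5,120],[0,0,0]],
    [[6.5,-2.5,126],[0,0,0]],
    [[6.5,-2.5,126],[0,0,0]],
    [[6.5,-2.5,126],[0,0,0]],
  ],
)

```text
time: 13.33
tcp_pos: [478.5, 248.9, 186.0]
tcp_rot: [0.767, 0.642, 0.0, 0.0]
wrist_force: [0.6, 0.0, 0.7]
opening: 85.3
```

```bash
python3 - <<'E'
from held import *
st()
s=snap('scene','s12')
b=s['color'][:,:,::-1]; cv2.imwrite('pics/s12c.png',cv2.resize(b[150:350,320:480],None,fx=3,fy=3))
E
```

```text
t 13.3333 tcp [478.5 248.9 186. ] yaw 79.89 tilt [ 0.001  0.    -1.   ] q [ 0.37  0.43  1.61 -0.    1.1  -1.03] F [0.6 0.  0.7] op 85.3
```

View pics/s12c.png

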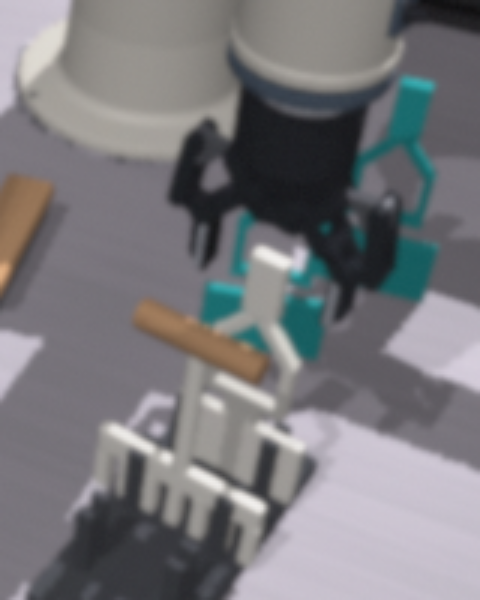

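The grip, crop (268,285), is midway between the fingers, crop (205,260) and (342,310). I'll close and lift slightly.

play_rows(
  moves=[
    [[0,0,1],[0,0,0]],
    [[0,0,1],[0,0,0]],
    [[0,0,1],[0,0,0]],
    [[0,0,1],[0,0,0]],
    [[0,0,1],[0,0,0]],
    [[0,0,1],[0,0,0]],
    [[0,0,1],[0,0,0]],
    [[0,0,1],[0,0,0]],
  ],
  gripper=1,
  newtons=80,
)

```text
time: 14.05
tcp_pos: [477.9, 248.9, 184.4]
tcp_rot: [0.766, 0.642, 0.0, 0.0]
wrist_force: [-0.4, -3.5, 4.4]
opening: 25.2
```

```bash
python3 -c "
from h import *
st()"
```

```text
t 14.05 tcp [477.9 248.9 184.4] yaw 79.93 tilt [ 0. -0. -1.] q [ 0.37  0.43  1.62 -0.    1.1  -1.03] F [-0.4 -3.5  4.4] op 25.2
```

play_rows(
  moves=[
    [[0,0,-5],[0,0,0]],
    [[0,0,-10],[0,0,0]],
    [[0,0,-17],[0,0,0]],
    [[0,0,-25],[0,0,0]],
    [[0,0,-25],[0,0,0]],
    [[0,0,-25],[0,0,0]],
  ],
)

```text
time: 14.55
tcp_pos: [478.1, 249.3, 209.8]
tcp_rot: [0.766, 0.642, 0.001, 0.0]
wrist_force: [0.6, -0.5, -1.6]
opening: 24.8
```

```bash
python3 - <<'E'
from held import *
st()
s=snap('scene','s13')
b=s['color'][:,:,::-1]; cv2.imwrite('pics/s13c.png',cv2.resize(b[150:350,320:480],None,fx=3,fy=3))
E
```

```text
t 14.55 tcp [478.1 249.3 209.8] yaw 79.93 tilt [ 0.001  0.    -1.   ] q [ 0.37  0.4   1.59  0.    1.16 -1.03] F [ 0.6 -0.5 -1.6] op 24.8
```

View pics/s13c.png

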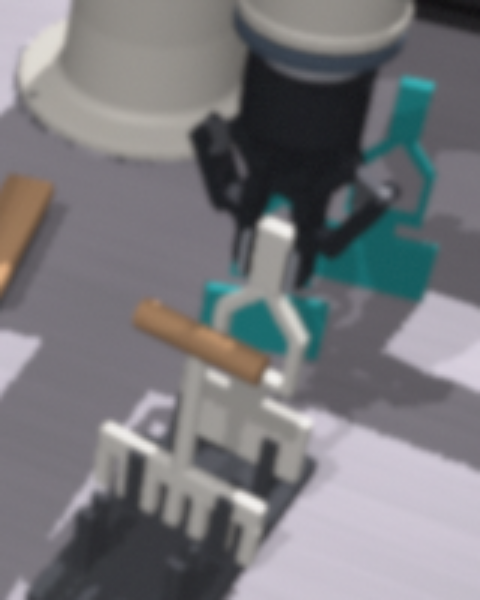

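Narrow is held (1.6 N matches 0.18 kg), and the rake is undisturbed. I'll lift it clear and carry it over.

play_rows(
  moves=[
    [[0,0,-20],[0,0,0]],
    [[0,0,-50],[0,0,0]],
    [[0,0,-80],[0,0,0]],
    [[0,0,-110],[0,0,0]],
    [[0,0,-140],[0,0,0]],
    [[0,0,-165],[0,0,0]],
    [[0,0,-180],[0,0,0]],
    [[0,0,-185],[0,0,0]],
    [[0,0,-185],[0,0,0]],
  ],
)

```text
time: 15.35
tcp_pos: [478.1, 249.3, 394.6]
tcp_rot: [0.766, 0.642, 0.001, 0.0]
wrist_force: [0.3, 0.4, -2.6]
opening: 25.2
```

```bash
python3 - <<'E'
from h import *
st(); go(453,-193,390,72.6)
E
```

```text
t 15.35 tcp [478.1 249.3 394.6] yaw 79.93 tilt [ 0.001  0.001 -1.   ] q [ 0.37  0.25  1.29  0.    1.6  -1.03] F [ 0.3  0.4 -2.6] op 25.2
shift [-439.8   52.7    4.3] turn [ 0.001 -0.001  0.128]
```

play_rows(
  moves=[
    [[-5,0,0],[0,0,0]],
    [[-18,2,0],[0,0,0.01]],
    [[-38,4,0],[0,0,0.01]],
    [[-62,7,0],[0,0,0.02]],
    [[-88,10,0],[0,0,0.03]],
    [[-116,14,0],[0,0,0.04]],
    [[-144,17,0],[0,0,0.05]],
    [[-172,20,0],[0,0,0.06]],
    [[-200,24,0],[0,0,0.06]],
    [[-228,27,0],[0,0,0.07]],
    [[-256,30,0],[0,0,0.08]],
    [[-284,34,0],[0,0,0.09]],
  ],
)

```text
time: 16.35
tcp_pos: [460.2, -38.4, 392.9]
tcp_rot: [0.795, 0.607, -0.001, -0.001]
wrist_force: [1.1, 0.2, -1.7]
opening: 25.0
```

```bash
python3 - <<'E'
from h import *
st(); go(453,-193,264,72.6)
E
```

```text
t 16.35 tcp [460.2 -38.4 392.9] yaw 74.69 tilt [-0.002  0.    -1.   ] q [-0.21  0.13  1.45 -0.    1.57 -1.52] F [ 1.1  0.2 -1.7] op 25.0
shift [-150.9   34.2  128.9] turn [-0.002  0.     0.036]
```

play_rows(
  moves=[
    [[-24,4,0],[0,0,0.01]],
    [[-50,10,10],[0,0,0.02]],
    [[-76,16,25],[0,0,0.03]],
    [[-100,22,45],[0,0,0.03]],
    [[-120,27,65],[0,0,0.036]],
    [[-136,31,85],[0,0,0.036]],
    [[-147,33,102],[0,0,0.036]],
    [[-152,34,117],[0,0,0.036]],
    [[-152,34,126],[0,0,0.036]],
    [[-152,34,128],[0,0,0.036]],
    [[-152,34,128],[0,0,0.036]],
    [[-152,34,128],[0,0,0.036]],
  ],
)

```text
time: 17.35
tcp_pos: [454.5, -191.8, 266.6]
tcp_rot: [0.805, 0.593, 0.0, 0.0]
wrist_force: [-0.0, 0.4, -1.3]
opening: 25.0
```

```bash
python3 - <<'E'
from held import *
st(); go(453,-193,264,72.6); s=snap('scene','s14'); held(s)
b=s['color'][:,:,::-1]; cv2.imwrite('pics/s14c.png',cv2.resize(b[120:280,100:290],None,fx=3.5,fy=3.5))
E
```

```text
t 17.35 tcp [ 454.5 -191.8  266.6] yaw 72.73 tilt [ 0. -0. -1.] q [-0.52  0.27  1.61  0.    1.26 -1.79] F [-0.   0.4 -1.3] op 25.0
shift [-1.6 -1.1  2.6] turn [0.    0.    0.002]
86 13 along [-113.7 -110.7 -108.6] across [-27.8  26.1  49.2]
101 122 along [-114.7 -109.8 -107.9] across [-48.    9.   50.6]
116 139 along [-114.8 -109.7 -108. ] across [-48.   10.1  51.1]
131 129 along [-113.7 -109.6 -108. ] across [-46.8  10.7  50.6]
146 182 along [-116.9 -110.6 -108.2] across [-46.9  11.7  52.3]
161 46 along [-115.7 -110.  -108. ] across [-24.    4.5  24.9]
176 124 along [-118.6 -111.2 -108.7] across [-31.8   1.3  33.5]
191 79 along [-118.  -111.1  -55. ] across [-30.4   0.1  33.9]
206 99 along [-117.7 -109.7  -64.2] across [-30.5   0.   34.5]
221 65 along [-118.4 -111.5 -108.9] across [-30.5  25.4  34.1]
236 75 along [-119.1 -111.  -108.8] across [-22.3  15.3  26.6]
251 44 along [-117.5 -109.9 -107.8] across [-8.8  8.5 16.3]
266 28 along [-109.8 -108.3 -102.9] across [-10.8   0.2  19.8]
281 31 along [-110.1 -108.5 -102.2] across [-11.4  -1.6  17.3]
296 23 along [-110.3 -108.6 -101.6] across [-9.6 -0.3 20.2]
```

View pics/s14c.png

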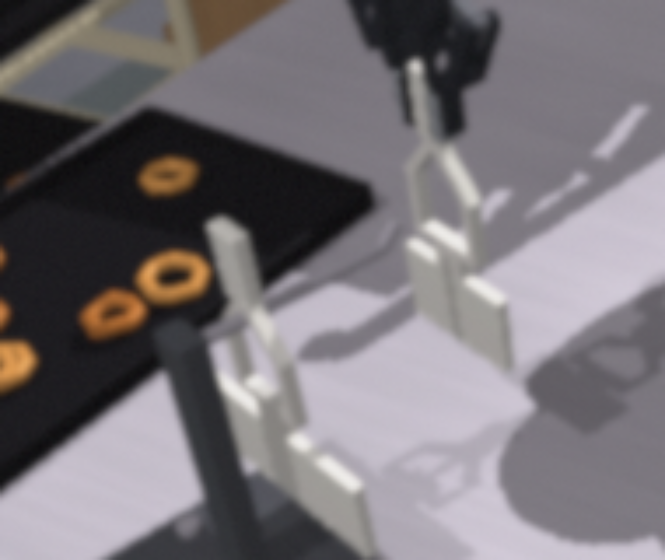

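The narrow plate is vertical and centred 1.5 mm to +n; the wide one hangs straight at crop (290,390). I'll correct by 2 mm, drop 3 mm, and thread it on.

play_rows(
  moves=[
    [[-2,0,2],[0,0,0.002]],
    [[-2,3,3],[0,0,0.002]],
    [[-2,10,3],[0,0,0.002]],
    [[-2,18,3],[0,0,0.002]],
    [[-2,26,3],[0,0,0.002]],
    [[-2,34,3],[0,0,0.002]],
    [[-2,42,3],[0,0,0.002]],
    [[-2,50,3],[0,0,0.002]],
    [[-2,57,3],[0,0,0.002]],
    [[-2,62,3],[0,0,0.002]],
    [[-2,63,3],[0,0,0.002]],
    [[-2,63,3],[0,0,0.002]],
  ],
)

```text
time: 18.4
tcp_pos: [514.2, -212.7, 262.9]
tcp_rot: [0.806, 0.592, -0.0, -0.0]
wrist_force: [1.2, -0.1, -1.5]
opening: 25.2
```

```bash
python3 - <<'E'
from held import *
st(); s=snap('scene','s15')
b=s['color'][:,:,::-1]; cv2.imwrite('pics/s15c.png',cv2.resize(b[120:280,100:290],None,fx=3.5,fy=3.5))
E
```

```text
t 18.4 tcp [ 514.2 -212.7  262.9] yaw 72.6 tilt [-0.  0. -1.] q [-0.5   0.37  1.47 -0.    1.3  -1.77] F [ 1.2 -0.1 -1.5] op 25.2
```

View pics/s15c.png

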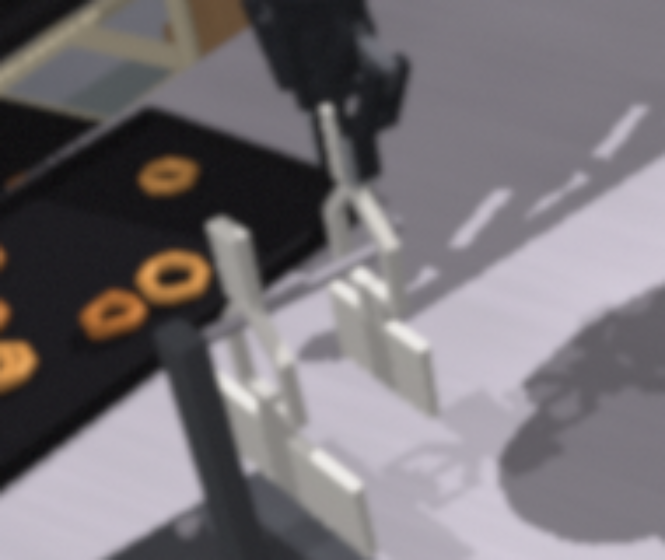

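The prong is through the narrow window (crossing at crop (360,255)), again without contact. On 30 mm and down.

play_rows(
  moves=[
    [[0,5,0],[0,0,0]],
    [[0,13,0],[0,0,0]],
    [[0,21,0],[0,0,0]],
    [[0,27,2],[0,0,0]],
    [[0,30,8],[0,0,0]],
    [[0,30,16],[0,0,0]],
    [[0,30,24],[0,0,0]],
    [[0,30,31],[0,0,0]],
    [[0,30,36],[0,0,0]],
    [[0,30,38],[0,0,0]],
    [[0,30,38],[0,0,0]],
    [[0,30,38],[0,0,0]],
  ],
)

```text
time: 19.45
tcp_pos: [542.7, -221.7, 225.2]
tcp_rot: [0.806, 0.592, 0.0, 0.0]
wrist_force: [0.7, -0.4, -1.4]
opening: 24.6
```

play_rows(
  moves=[
    [[0,0,1],[0,0,0]],
    [[0,0,2],[0,0,0]],
    [[0,0,2],[0,0,0]],
    [[0,0,2],[0,0,0]],
  ],
)

```text
time: 19.78
tcp_pos: [542.7, -221.7, 223.2]
tcp_rot: [0.806, 0.592, 0.0, 0.0]
wrist_force: [0.1, 0.1, -0.8]
opening: 25.2
```

play_rows(
  moves=[
    [[0,0,0.7],[0,0,0]],
    [[0,0,1],[0,0,0]],
    [[0,0,1],[0,0,0]],
    [[0,0,1],[0,0,0]],
  ],
)

```text
time: 20.12
tcp_pos: [542.7, -221.7, 222.1]
tcp_rot: [0.806, 0.592, -0.0, 0.0]
wrist_force: [-0.3, 0.5, -0.9]
opening: 25.1
```

```bash
python3 - <<'E'
from held import *
st(); s=snap('scene','s16'); held(s)
b=s['color'][:,:,::-1]; cv2.imwrite('pics/s16c.png',cv2.resize(b[120:280,100:290],None,fx=3.5,fy=3.5))
E
```

```text
t 20.1167 tcp [ 542.7 -221.7  222.1] yaw 72.59 tilt [ 0. -0. -1.] q [-0.49  0.45  1.46 -0.    1.24 -1.76] F [-0.3  0.5 -0.9] op 25.1
42 24 along [-21.1 -16.3  39.9] across [-55.2   4.7  47.8]
57 171 along [-20.5 -15.9  40.1] across [-56.7  -9.4  48.8]
72 177 along [-19.6 -15.8  39.9] across [-55.3  -7.2  48.2]
87 178 along [-19.8 -15.9  39.9] across [-56.7  -6.7  48.9]
102 289 along [-23.5 -16.2  39.6] across [-69.6  -8.9  48.5]
117 72 along [-20.7 -15.8  39.6] across [-31.6   0.9  29.1]
132 205 along [-24.8 -16.   39.5] across [-33.2  -6.1  31.3]
147 102 along [-25.4 -16.7  39. ] across [-33.1 -25.2  32.5]
162 84 along [-25.6 -16.8  38.6] across [-33.3 -24.7  32.3]
177 63 along [-25.6 -17.3  32.2] across [-30.4  25.9  31.7]
192 218 along [-57.6 -16.5  38.7] across [-20.5   1.9  24.5]
207 105 along [-76.  -15.7  40. ] across [-11.5   1.7  11.9]
222 70 along [-16.8  33.2  40.5] across [-14.1   0.9  19.2]
237 61 along [-16.3  34.7  40.4] across [-12.3   1.4  15.3]
252 54 along [-16.1  34.9  40.6] across [-12.9   1.3  14.2]
```

View pics/s16c.png

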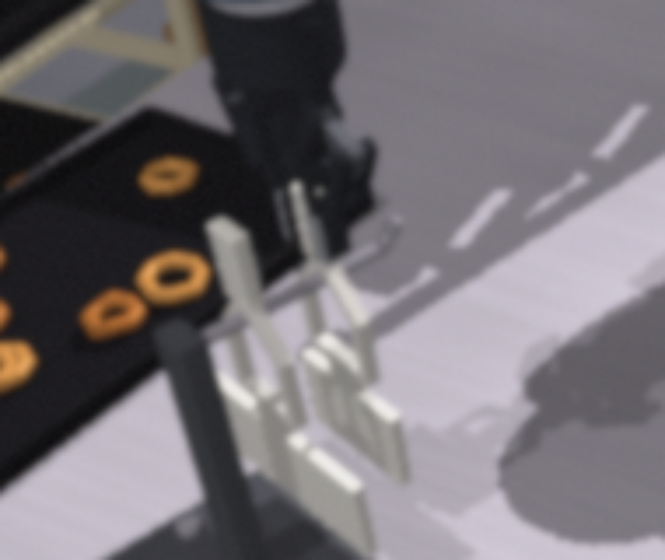

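play_rows(
  moves=[
    [[0,0,0.7],[0,0,0]],
    [[0,0,1],[0,0,0]],
    [[0,0,1],[0,0,0]],
  ],
)

```text
time: 20.42
tcp_pos: [542.8, -222.0, 221.5]
tcp_rot: [0.806, 0.592, -0.0, 0.001]
wrist_force: [-1.7, -2.4, 4.5]
opening: 24.9
```

Contact (+4.5 N). I'll ease back 0.6 mm and open.

play_rows(
  moves=[
    [[0,0,-0.6],[0,0,0]],
    [[0,0,-0.6],[0,0,0]],
  ],
)

```text
time: 20.58
tcp_pos: [542.7, -221.8, 221.8]
tcp_rot: [0.806, 0.592, -0.0, 0.0]
wrist_force: [1.2, -2.6, 0.6]
opening: 24.9
```

play_rows(
  moves=[
    [[0,0,0],[0,0,0]],
    [[0,0,0],[0,0,0]],
    [[0,0,0],[0,0,0]],
    [[0,0,0],[0,0,0]],
    [[0,0,0],[0,0,0]],
    [[0,0,0],[0,0,0]],
  ],
  gripper=0.3,
)

```text
time: 21.08
tcp_pos: [542.7, -221.6, 221.6]
tcp_rot: [0.806, 0.592, 0.0, -0.0]
wrist_force: [-0.6, 0.6, 0.3]
opening: 59.9
```

```bash
python3 - <<'E'
from held import *
st(); s=snap('scene','s17'); held(s)
b=s['color'][:,:,::-1]; cv2.imwrite('pics/s17c.png',cv2.resize(b[120:280,100:290],None,fx=3.5,fy=3.5))
E
```

```text
t 21.0833 tcp [ 542.7 -221.6  221.6] yaw 72.6 tilt [-0.  0. -1.] q [-0.49  0.45  1.46  0.    1.24 -1.76] F [-0.6  0.6  0.3] op 59.9
41 23 along [-18.6 -16.2  39.7] across [-50.8 -19.3  47.2]
56 162 along [-20.8 -15.8  40.3] across [-55.5  -6.6  49.4]
71 190 along [-19.4 -15.7  40.2] across [-54.7  -7.9  48.3]
86 170 along [-20.6 -16.   40. ] across [-55.2  -6.9  49. ]
101 288 along [-24.1 -16.1  39.7] across [-67.9  -9.8  48.9]
116 70 along [-20.2 -15.7  39.6] across [-21.8  -1.   18.2]
131 209 along [-24.9 -15.9  39.5] across [-33.2  -6.3  31.2]
146 97 along [-25.6 -16.5  38.9] across [-33.5 -25.2  31.2]
161 91 along [-25.5 -16.4  39.1] across [-32.9 -24.6  31.4]
176 57 along [-25.1 -17.5  32.5] across [-29.8  25.7  31.8]
191 172 along [-57.7 -15.   39. ] across [-18.1   5.   23.1]
206 114 along [-76.8 -15.7  40.1] across [-11.7   0.9  12.1]
221 95 along [-17.9  30.9  40.7] across [-13.6   4.5  34.9]
236 91 along [-18.4  30.5  40.5] across [-13.2   3.3  29.9]
251 68 along [-16.9  32.   40.3] across [-15.    3.2  16.5]
```

View pics/s17c.png

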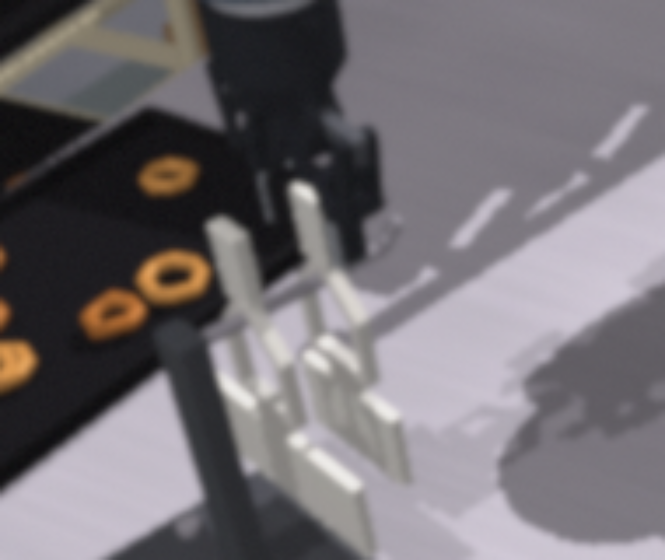

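Narrow is released and vertical, with its face at −16 mm along at every height. I'll retreat straight up, hold a moment, then take final pictures.

play_rows(
  moves=[
    [[0,0,-8],[0,0,0]],
    [[0,0,-20],[0,0,0]],
    [[0,0,-40],[0,0,0]],
    [[0,0,-65],[0,0,0]],
    [[0,0,-95],[0,0,0]],
    [[0,0,-125],[0,0,0]],
    [[0,0,-145],[0,0,0]],
    [[0,0,-150],[0,0,0]],
    [[0,0,-150],[0,0,0]],
    [[0,0,-150],[0,0,0]],
    [[0,0,-150],[0,0,0]],
    [[0,0,-150],[0,0,0]],
  ],
)

```text
time: 22.13
tcp_pos: [542.3, -221.4, 370.4]
tcp_rot: [0.806, 0.592, -0.0, -0.001]
wrist_force: [-1.1, 0.2, -0.0]
opening: 59.8
```

```bash
python3 - <<'E'
from fit import *
st(); s=snap('scene','s18'); W=world(s); c=s['color'].astype(int)
d=np.array([.954,-.299]); n=np.array([.299,.954]); mid=np.array([563,-227.])
w=(c.min(2)>100)&(c.max(2)-c.min(2)<25)&(s['z_map']>0)
A=(W[...,:2]-mid)@d; B=(W[...,:2]-mid)@n
for nm,a0 in(('wide',36),('narrow',-19)):
    m=w&(abs(A-a0)<14)&(abs(B)<25)&(W[...,2]>220)&(W[...,2]<275)
    lo=w&(abs(A-a0)<14)&(abs(B)<95)&(W[...,2]>50)&(W[...,2]<110)
    print(nm,'grip along',np.median(A[m]).round(1),'across',np.percentile(B[m],[1,50,99]).round(1),'ztop',W[m][:,2].max().round(1),'blade along',np.median(A[lo]).round(1),'across',np.percentile(B[lo],[1,99]).round(1))
for f in('scene0','s18'):
    q=pickle.load(open(f+'.pkl','rb'));V=world(q);k=q['color'].astype(int)
    g=(k[...,0]-k[...,2]>25)&(V[...,2]>195)&(V[...,2]<230)&(abs(V[...,0]-540)<40)&(abs(V[...,1]-225)<70); print('rake bar',V[g].mean(0).round(1))
E
```

```text
t 22.1333 tcp [ 542.3 -221.4  370.4] yaw 72.59 tilt [-0.002  0.001 -1.   ] q [-0.49  0.34  1.22 -0.    1.58 -1.76] F [-1.1  0.2 -0. ] op 59.8
wide grip along 38.9 across [-14.8   6.4  12. ] ztop 266.6 blade along 39.5 across [-59.   86.2]
narrow grip along -16.9 across [-14.3   6.2  12.5] ztop 267.3 blade along -16.5 across [-49.2  49.6]
rake bar [545.1 226.6 202.5]
rake bar [544.6 226.3 202.6]
```

View pics/s18.png

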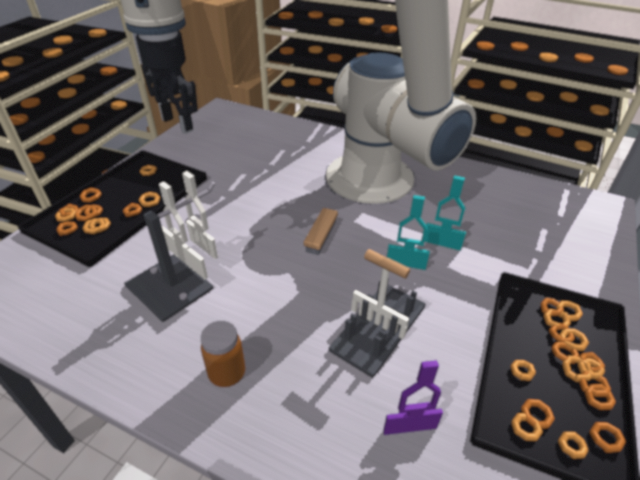

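Both spreaders hang straight at (175,225) and (195,215), wide one by the post. The rake stands at (387,262), moved by less than 1 mm, and the arm is clear. I'm handing in.

```bash
python3 -c "
from h import *
print(sign_off())"
```

```text
the job is handed in; nothing more can be done
None
```

I hung both spreaders on the prong, the wide one first by the post and the narrow one in front, and handed the job in at about 22 s of the 72 s allowed. The hand-in reports no verdict, so what follows rests on my own measurements.

- **Wide spreader:** it sits about 35 mm past the prong's middle towards the post, centred to within about 2 mm. Grip and blade line up to within 1 mm, so it hangs upright.
- **Narrow spreader:** it sits about 21 mm before the middle, centred to within about 1 mm, and hangs just as upright.
- **Height:** the top edges read about z 267, which puts both grip points about 42 mm above the prong axis. The spec says 39 mm; the 3 mm difference is about what camera noise gives, and 25–50 mm is allowed.
- **Rake:** its bar moved by less than 1 mm.
- **Robot:** the open gripper is about 100 mm above the hung tools and touches nothing.

No check failed. The two cameras disagreed by about 3–6 mm in x on most points, so I averaged them.

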